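# Close the dosing jar and line up the spice jars

### The job

Put the seasonings away on the low grey shelf: screw the red winged cap of the fixed amber jar clockwise as far as it goes, so its wing lies along the shelf, and stand the two spice jars that stand close round the shelf upright inside the two empty yellow circles, either jar in either circle, so all three spice jars stand in a neat row. Leave the spice jar that is already on the shelf in its middle circle, tip none of them over, and leave the green beaker where it is.

Things in the scene. Friction and masses are not known exactly. Their poses are not given: they have to be found in the camera images.
- shelf: low fixed grey shelf, board 110 (x) x 290 (y, length) mm, top 40 mm over the table; origin on the table under its centre, x to its back, y to its left, z up. Back rail at x = +48 mm, top 72 mm high. Amber jar, 54 mm in diameter, bolted on at y = +100; its red cap tops out at 169 mm. Yellow circles at x = 0, y = +36, -26, -88 mm.
- cap (a joint): turn of the red cap about its vertical axis, rad: 0 fully screwed down (end stop, the wing lies along the shelf's length), grows anticlockwise seen from above, up to 1.4 when loose; it does not rise or fall and stays where left
- cap_grip (a point): centre of the wing on the red cap, on the cap's axis, 157 mm over the table; the wing is a bar 14 mm thick (x), 46 mm long (y), 24 mm high, with a white line along its top; x, y turn with the cap and equal the shelf's when it is closed. Below it the cap is a disc 47 mm in diameter
- spot_1 (a point): Left circle of the low shelf: centre of a flat yellow circle 56 mm in diameter painted on the shelf board, at board height; axes as shelf. Between the amber jar and the middle circle; empty at the start
- spot_2 (a point): Middle circle of the low shelf: centre of a flat yellow circle 56 mm in diameter painted on the shelf board, at board height; axes as shelf. Occupied by jar_mid
- spot_3 (a point): Right circle of the low shelf: centre of a flat yellow circle 56 mm in diameter painted on the shelf board, at board height; axes as shelf. Empty at the start
- jar_a: glass spice jar, round, 40 mm in diameter, 105 mm tall, clear with a green label and a black lid (the lid is the top 21 mm, 40 mm across, and does not turn); origin at the centre of its underside, z up the jar; about 0.11 kg. Starts on the table.
- jar_b: glass spice jar, round, 40 mm in diameter, 105 mm tall, clear with a green label and a black lid (the lid is the top 21 mm, 40 mm across, and does not turn); origin at the centre of its underside, z up the jar; about 0.11 kg. Starts on the table.
- jar_mid: glass spice jar, round, 40 mm in diameter, 105 mm tall, clear with a green label and a black lid (the lid is the top 21 mm, 40 mm across, and does not turn); origin at the centre of its underside, z up the jar; about 0.11 kg. Already stands on the shelf's middle circle.
- beaker: pale green open plastic beaker, 78 mm in diameter, 109 mm tall, origin at the centre of its underside; to be left alone
Not all that is in view belongs to the job. Leave any purple look-alike of the jar_a alone.

How it is judged:
By the outcome, as a careful person would: the job done as asked, in the order asked, and still so for the second after the job is handed in, with the robot touching nothing.
It also fails if it takes over 58 s, if anything falls off the work surface, if the arm or the gripper's body presses on something with over 40 N, if the wrist force passes 120 N, or if a joint passes its speed limit or range.

### The arm

A 6-joint arm with a two-finger parallel gripper is mounted at the origin on a cart in front of the work surface, level with it; the furniture and walls round the work are solid. World frame = base frame: x ahead of the robot, y to its left, z up, the work surface at z = 0. Lengths are in m, angles in degrees, forces in N, time in s.
With the tool pointing down it reaches from about 0.3 to 0.85 m from the base axis. Payload 5.4 kg.
Tool frame: the origin (TCP) lies at the very end of the fingers, on their centre line; the grasp point (between the pads) lies 19 mm behind it; z points along the fingers, y is the line along which they close (so a half turn about z gives the same grasp; the last joint's range is limited). The gripper opens to 85 mm and grips with 20 to 120 N. Pads are 22 mm wide; open, the fingers measure 114 mm over their backs; the gripper's body (76 mm by 85 mm) begins 54 mm behind the grasp point. The pads swing forward as they close: fully open they stand 13 mm farther back than shut.
Start: joints at [-77.47, 9.076, 91.501, -0, 79.423, -12.038], TCP at [0.239, -0.523, 0.231] pointing down, gripper open.
Joint ranges: [-166.64, 166.64], [-54.1, 131.32], [10.49, 154.53], [-73.88, 253.88], [9.74, 151.15], [-171.62, 171.62]. Speed limits (degrees/s): [147.25, 147.25, 180, 180, 180, 180].

### API

Orientations are given as a 3x3 rotation matrix whose columns are the frame's x, y, z axes.
In Python, from station import sense, camera, camera_params, hand_in, boxes_of gives the robot as it stands.
- The arm moves only by the shell command python3 -m handwheel 'ROWS' [FORCE]. ROWS is JSON, a list of rows, each a list of 7 numbers: the shift along the tool's x, y, z normalised to -1 to 1, where 1 is 0.025 m, then the turn, a rotation vector about the tool's x, y, z normalised to -1 to 1, where 1 is 0.1 rad, then the closure, from 0 (fully open) to 1 (shut). A call has 1 to 10 rows; each row shifts and turns the commanded pose from where the row before left it, along the tool's axes as they then stand; what a row does not reach is not made up. A row lasts 1/12 s, in which the tool goes at most 41.7 mm and 7.16 degrees, less where a joint would pass 70% of its speed; a pose out of reach is approached as far as the arm can. A call with a number of a shift or a turn outside -1 to 1 is refused whole. A call with a gripper value outside its range is refused whole. The fingers move at their own pace and stop on an object; FORCE is the grip in N (left out, the last holds). Time passes only in rows, so rows that do not move let the fingers close. It gives the time, the measured TCP pose, the force, the opening and the grip force at its end, in the units of the state.
- sense(): the state, without advancing time (a new reading comes with each control period).
- camera(name): name is "scene" or "top" or "wrist"; returns the picture (480x640x3 uint8, red, green, blue); there is no depth.
- camera_params(name): a dict with "camera_matrix" (3x3 intrinsics, pixels), "R" (3x3) and "t" (3): a world point X has camera coordinates R X + t. Camera axes: x right, y down, z forward; pixel columns grow to the right and rows downward; lengths in m; the calibration is good to about 2 mm. A picture is of the moment at which its call begins: read the wrist's pose just before it. camera_params takes no time and is no camera call; for the wrist camera it gives the pose at the moment of the call.
- hand_in(): hands the job in; it is judged then, once.
Trained networks look in the newest picture that a camera, given by its name, has taken for a name from the list of things; names that differ only in an ending like _2 or _b are one class to them, and where a whole thing is asked for, a point or a joint stands for the part that bears it (a point fixed in the world has none). Each returns a list of dicts, best first, with "score" (0 to 1); they miss things now and then, are a little off and sometimes report something else, mostly with a low value. They report only what shows in the picture. A call takes as long as a camera call. They do not tell look-alikes from the thing itself.
- boxes_of(camera, query): "xy" ([column, row] as shares, 0 to 1, of the picture: columns of its width, rows of its height, amid what is visible of it).
The state is a dict: "time": time; "qpos": joint angles; "qvel": joint speeds; "joint_efforts": joint torques, N m; "ee_pos": TCP position; "orientation": TCP orientation; "force": force on the tool from outside, world axes, zero at the start; "ft_torque": the same for the moment, N m; "finger_gap": finger opening in m; "finger_force": force on a finger pad.
Only numpy, scipy, OpenCV 4.12 (cv2) and the standard library are available. Lean on these libraries where they do the work, as an engineer would, in place of code of your own. Each camera call takes 0.05 s, during which the arm holds its last target. There are 200 camera calls.

## Working session

There is one attempt and no reset: what is moved stays moved. The work goes in short steps, Python scripts to look and compute and a shell command to move; the robot and the scene stay as the last step left them, time stands still between calls to the robot, and variables do not carry over. Pictures are saved under pics/ and viewed, at most 10 in all, crops included, and the job is handed in when it is done.

```bash
ls; mkdir -p pics
python3 - <<'E'
from station import *
import cv2,numpy as np
s=sense();print(s)
for n in("scene","top"):
    im=camera(n);cv2.imwrite(f"pics/{n}0.png",im[...,::-1])
    p=camera_params(n);print(n,{k:np.round(v,4).tolist() for k,v in p.items()})
    for q in("jar_a","beaker","cap","shelf","spot_1","cap_grip"):
        print(q,[(np.round(np.array(b["xy"])*[640,480]).tolist(),round(b["score"],2)) for b in boxes_of(n,q)])
E
```

```text
pics
{'time': 0.0, 'qpos': array([-7.74693591e+01,  9.11233404e+00,  9.15757616e+01,  5.02192921e-04,
        7.94232226e+01, -1.20394533e+01]), 'qvel': array([ 0.08155989, -0.03795325, -0.02193866, -0.06923698,  0.01077506,
       -0.08206777]), 'joint_efforts': array([ 2.40187845e-03, -3.95991790e+01, -3.31435525e+01,  1.82264130e-04,
        8.33611790e-03,  1.74089585e-06]), 'ee_pos': array([ 0.23891816, -0.52232504,  0.23028865]), 'orientation': array([[ 9.09454023e-01,  4.15804292e-01, -4.13117117e-04],
       [ 4.15804292e-01, -9.09452136e-01,  1.89845829e-03],
       [ 4.13676860e-04, -1.89833640e-03, -9.99998113e-01]]), 'force': array([ 0.08520261,  0.33587853, -0.76700153]), 'ft_torque': array([-0.0127544 , -0.026611  ,  0.00423785]), 'finger_force': 0.0, 'finger_gap': 0.08579903914859029}
scene {'camera_matrix': [[506.2549, 0.0, 324.5427], [0.0, 506.2549, 232.5042], [0.0, 0.0, 1.0]], 'R': [[-0.8064, -0.5913, -0.0038], [-0.4363, 0.5994, -0.6711], [0.3991, -0.5395, -0.7414]], 't': [0.4872, 0.287, 0.824]}
jar_a [([392.0, 247.0], 0.84), ([378.0, 287.0], 0.73), ([256.0, 356.0], 0.71), ([329.0, 301.0], 0.6), ([281.0, 221.0], 0.26), ([452.0, 198.0], 0.19)]
beaker [([299.0, 229.0], 0.67), ([455.0, 196.0], 0.65)]
cap [([284.0, 218.0], 0.56)]
shelf [([299.0, 232.0], 0.87)]
spot_1 [([299.0, 236.0], 0.56)]
cap_grip [([281.0, 221.0], 0.94)]
top {'camera_matrix': [[605.7242, 0.0, 327.5551], [0.0, 605.7242, 234.7848], [0.0, 0.0, 1.0]], 'R': [[0.0143, -0.9998, 0.0153], [-0.9908, -0.0162, -0.1345], [0.1347, -0.0132, -0.9908]], 't': [0.0388, 0.5541, 1.429]}
jar_a [([317.0, 281.0], 0.8), ([288.0, 258.0], 0.79), ([358.0, 267.0], 0.74), ([217.0, 245.0], 0.55), ([342.0, 201.0], 0.28)]
beaker [([440.0, 287.0], 0.93)]
cap [([308.0, 196.0], 0.73), ([359.0, 196.0], 0.36)]
shelf [([345.0, 201.0], 0.97), ([217.0, 241.0], 0.62)]
spot_1 [([346.0, 203.0], 0.83)]
cap_grip [([360.0, 193.0], 0.75), ([305.0, 192.0], 0.66)]
```

View pics/scene0.png

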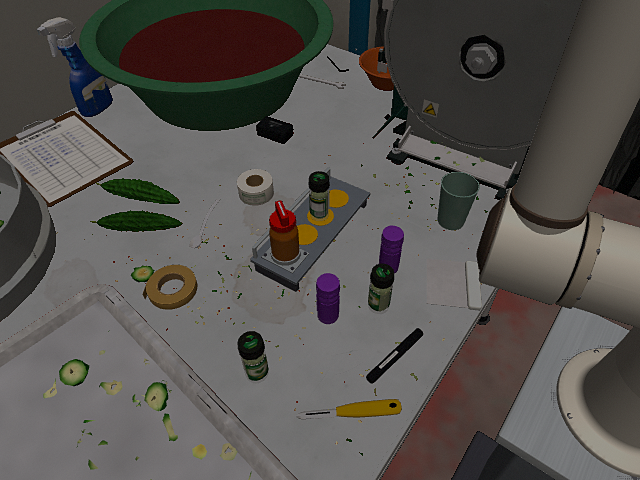

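View pics/top0.png

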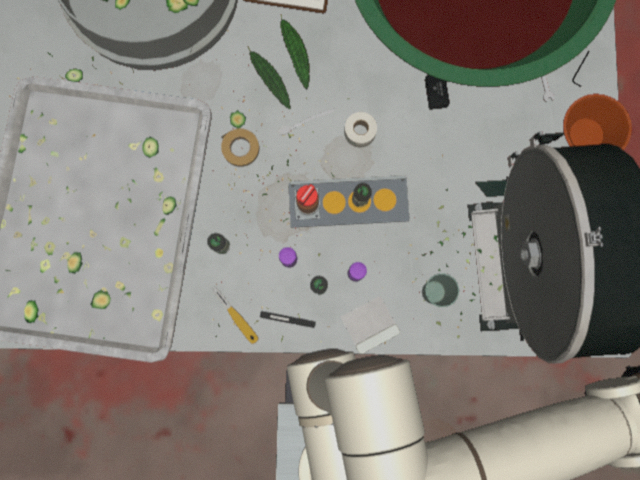

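Scene: green-labelled spice jars at (380,287), (254,356), and jar_mid at (318,194). The purple look-alikes are at (392,247) and (328,299). Amber jar with red cap is at (284,230), free yellow circles at (304,234) and (338,198), beaker at (457,200). 
Top: target lids at (318,284) and (217,243), purple ones at (288,257) and (357,271), cap at (308,196). Could be mistaken: the purple pair and jar_mid; I choose the two black-lidded jars on the table.

```bash
cat > h.py <<'E'
import numpy as np,cv2
from station import *
def ray(n,uv,z):
    p=camera_params(n);K,R,t=map(np.array,(p["camera_matrix"],p["R"],p["t"]))
    d=R.T@np.linalg.solve(K,[uv[0],uv[1],1.]);c=-R.T@t
    return (c+d*(z-c[2])/d[2])[:2]
def pix(n,X):
    p=camera_params(n);c=np.array(p["R"])@np.array(X)+np.array(p["t"]);u=np.array(p["camera_matrix"])@c
    return u[:2]/u[2]
def blobs(mask,amin=40):
    k,l,st,ce=cv2.connectedComponentsWithStats(mask.astype(np.uint8))
    return [(st[i].tolist(),ce[i].round(1)) for i in range(1,k) if st[i][4]>=amin]
E
python3 - <<'E'
from h import *
for n in("top","scene"):
    im=cv2.imread(f"pics/{n}0.png");hsv=cv2.cvtColor(im,cv2.COLOR_BGR2HSV);h,s,v=cv2.split(hsv)
    box=(slice(150,310),slice(190,420)) if n=="top" else (slice(150,400),slice(220,420))
    M=np.zeros(h.shape,bool);M[box]=True
    print(n)
    for nm,m in dict(yellow=(h>15)&(h<28)&(s>150)&(v>120),red=((h<6)|(h>174))&(s>150)&(v>60),dark=(v<55),shelf=(h>100)&(h<125)&(s>25)&(v<150)&(v>70)).items():
        for st,c in blobs(m&M,50):
            z=dict(yellow=.04,red=.16,dark=.105,shelf=.04)[nm]
            print(nm,st,c,ray(n,c,z).round(4))
a=cv2.imread("pics/top0.png");b=cv2.imread("pics/scene0.png")
A=cv2.resize(a[165:300,195:415],None,fx=3.5,fy=3.5,interpolation=cv2.INTER_CUBIC)[:, :780]
cv2.imwrite("pics/crop1.png",A)
E
```

```text
top
yellow [374, 189, 22, 22, 367] [384.4 199.5] [ 0.6422 -0.0901]
yellow [323, 192, 22, 21, 367] [333.7 202.1] [0.6336 0.0335]
yellow [349, 194, 22, 18, 133] [357.9 205.3] [ 0.6267 -0.0255]
red [297, 185, 21, 21, 260] [307.2 195.6] [0.6243 0.0956]
scene
yellow [330, 190, 19, 17, 271] [337.7 198. ] [ 0.638  -0.0947]
yellow [307, 209, 27, 16, 168] [320.9 218.7] [ 0.6305 -0.0232]
yellow [297, 224, 21, 21, 320] [306.6 233.9] [0.6285 0.0283]
red [269, 201, 27, 32, 437] [281.8 218.7] [0.6171 0.1089]
dark [386, 150, 34, 15, 253] [400.2 157.3] [ 0.5637 -0.2211]
dark [309, 170, 21, 23, 350] [318.9 182.3] [ 0.6577 -0.0541]
dark [309, 194, 19, 24, 184] [318.6 205.3] [ 6.183e-01 -2.000e-04]
dark [251, 194, 119, 98, 553] [294.2 264.2] [0.565  0.1434]
dark [270, 233, 29, 28, 327] [285.  248.2] [0.6016 0.1243]
dark [370, 234, 34, 55, 821] [385.8 265.8] [0.4324 0.0513]
dark [316, 284, 24, 40, 503] [327.3 306.9] [0.4649 0.1816]
dark [368, 286, 24, 25, 253] [378.8 299.9] [0.4038 0.1199]
dark [366, 328, 54, 55, 606] [394.2 355.5] [0.3302 0.1928]
dark [238, 331, 27, 30, 530] [250.5 346. ] [0.5187 0.3102]
dark [243, 355, 25, 26, 188] [256.9 369.7] [0.4842 0.3344]
shelf [251, 177, 119, 105, 1722] [318.2 227.4] [ 0.6202 -0.    ]
```

View pics/crop1.png

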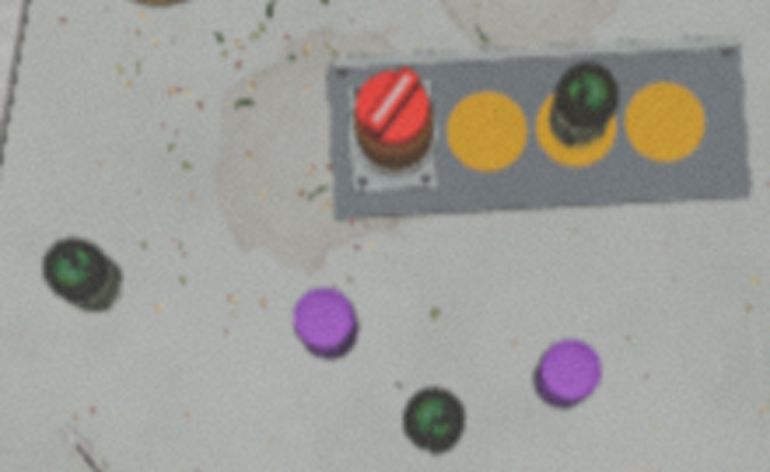

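The crop shows two black-lidded spice jars on the table: the nearer lid at crop (434,419), or top (319,284.7), and the left one at crop (75,266), or top (216.4,241). The purple jars at crop (325,320) and (570,370) are the look-alikes. The cap's white line runs (374,124)–(410,72), so it is open about 50°.

```bash
cat >> h.py <<'E'
def go(x=None,y=None,z=None,psi=None):
    "tool-axis units from the present pose to a world target; tool down"
    s=sense();p=s["ee_pos"];O=s["orientation"];ps=np.degrees(np.arctan2(O[1,0],O[0,0]))
    T=np.array([p[i] if v is None else v for i,v in enumerate((x,y,z))])
    q=ps if psi is None else psi;dr=(q-ps+180)%360-180
    c,sn=np.cos(np.radians(q)),np.sin(np.radians(q));d=T-p
    print("t",round(s["time"],2),"pos",p.round(4),"psi",ps.round(2),"tilt",np.degrees(O[:2,2]).round(2),"gap",round(s["finger_gap"],4),"F",s["force"].round(1))
    print(" turn units rz",round(-np.radians(dr)/.1,2),"| then shift units x,y,z",np.round([(d[0]*c+d[1]*sn)/.025,(d[0]*sn-d[1]*c)/.025,-d[2]/.025],2),"q6",s["qpos"][5].round(1))
E
python3 - <<'E'
from h import *
im=cv2.imread("pics/top0.png");g=im.max(2)
for nm,uv,z in(("near",(319,284.7),.105),("left",(216.4,241),.105),("mid",(362.4,191.9),.145),("purp1",(287.9,256.4),.105),("purp2",(357.9,270.7),.105)):
    print(nm,ray("top",uv,z).round(4))
for nm,uv in(("near",(381,271)),("left",(250.5,340)),("mid",(319,176))):
    print("scene",nm,ray("scene",uv,.145 if nm=="mid" else .105).round(4))
go(.3,-.3,.25);go(.625,.095,.25,145)
E
python3 -m handwheel '[[0.45,-1,0,0,0,0,0],[0.45,-1,0,0,0,0,0],[0.45,-1,0,0,0,0,0],[0.45,-1,0,0,0,0,0],[0.45,-1,0,0,0,0,0],[0.45,-1,0,0,0,0,0],[0.45,-1,-0.4,0,0,0,0],[0.45,-1,-0.4,0,0,0,0]]' 60
python3 -m handwheel '[[0,0,0,0,0,-1,0],[0,0,0,0,0,-1,0],[0,0,0,0,0,-1,0],[0,0,0,0,0,-1,0],[0,0,0,0,0,-1,0],[0,0,0,0,0,-1,0],[0,0,0,0,0,-1,0],[0,0,0,0,0,-1,0],[0,0,0,0,0,-1,0],[0,0,0,0,0,-1,0]]'
python3 -m handwheel '[[0,0,0,0,0,-1,0],[0,0,0,0,0,-1,0],[0,0,0,0,0,-1,0],[0,0,0,0,0,-1,0],[0,0,0,0,0,-1,0],[0,0,0,0,0,-1,0],[0,0,0,0,0,-1,0],[0,0,0,0,0,-1,0],[0,0,0,0,0,-1,0],[0,0,0,0,0,-1,0]]'
python3 -c "
from h import *
go(.54,.06,.26,145)"
```

```text
near [0.429 0.066]
left [0.5256 0.3033]
mid [ 0.6381 -0.0288]
purp1 [0.4927 0.1384]
purp2 [ 0.4623 -0.0225]
scene near [0.4331 0.0661]
scene left [0.5258 0.3024]
scene mid [ 0.6417 -0.0338]
t 0.7 pos [ 0.239  -0.5229  0.2313] psi 24.57 tilt [-0. -0.] gap 0.0857 F [-0.2  0.2 -0.4]
 turn units rz -0.0 | then shift units x,y,z [ 5.93 -7.1  -0.75] q6 -12.0
t 0.7 pos [ 0.239  -0.5229  0.2313] psi 24.57 tilt [-0. -0.] gap 0.0857 F [-0.2  0.2 -0.4]
 turn units rz -21.02 | then shift units x,y,z [ 1.53 29.1  -0.75] q6 -12.0
time: 1.37
ee_pos: [0.2363, -0.3026, 0.2507]
orientation: [[0.91, 0.414, -0.003], [0.414, -0.91, -0.0], [-0.003, -0.001, -1.0]]
force: [-0.1, 0.5, 0.9]
finger_gap: 0.0853
finger_force: 0.0
time: 2.2
ee_pos: [0.2378, -0.3036, 0.2514]
orientation: [[0.137, 0.991, 0.0], [0.991, -0.137, -0.0], [-0.0, 0.0, -1.0]]
force: [-0.7, -1.0, -0.4]
finger_gap: 0.0855
finger_force: 0.0
time: 3.03
ee_pos: [0.2377, -0.3036, 0.2514]
orientation: [[-0.76, 0.65, 0.0], [0.65, 0.76, -0.0], [-0.0, -0.0, -1.0]]
force: [0.8, -0.1, -0.6]
finger_gap: 0.0855
finger_force: 0.0
t 3.03 pos [ 0.2377 -0.3036  0.2514] psi 139.44 tilt [ 0.01 -0.02] gap 0.0855 F [ 0.8 -0.1 -0.6]
 turn units rz -0.97 | then shift units x,y,z [-1.56 18.85 -0.34] q6 -119.5
```

```bash
python3 -m handwheel '[[-0.1,1,-0.15,0,0,-1,0],[-0.1,1,-0.15,0,0,0,0],[-0.1,1,-0.15,0,0,0,0],[-0.1,1,-0.15,0,0,0,0],[-0.1,1,-0.15,0,0,0,0],[-0.1,1,-0.15,0,0,0,0],[-0.1,1,-0.15,0,0,0,0],[-0.1,1,-0.15,0,0,0,0],[-0.1,1,-0.15,0,0,0,0],[-0.1,1,-0.15,0,0,0,0]]'
python3 -m handwheel '[[0,1,0,0,0,0,0],[0,1,0,0,0,0,0],[0,1,0,0,0,0,0],[0,1,0,0,0,0,0],[0,1,0,0,0,0,0],[0,1,0,0,0,0,0],[0,1,0,0,0,0,0],[0,1,0,0,0,0,0],[0,0,0,0,0,0,0],[0,0,0,0,0,0,0]]'
python3 - <<'E'
from h import *
go(.627,.095,.25,145)
im=camera("wrist");cv2.imwrite("pics/w1.png",im[...,::-1])
p=camera_params("wrist");R=np.array(p["R"]);print("cam",(-R.T@p["t"]).round(3))
for n,X in dict(cap=(.627,.095,.169),s1=(.631,.031,.04),s3=(.64,-.092,.04)).items(): print(n,pix("wrist",X).round(1))
h,s,v=cv2.split(cv2.cvtColor(im,cv2.COLOR_RGB2HSV))
for st,c in blobs((h>15)&(h<28)&(s>150)&(v>110),300): print("y",st,c,ray("wrist",c,.04).round(4))
for st,c in blobs(((h<6)|(h>174))&(s>150)&(v>60),300): print("r",st,c,ray("wrist",c,.165).round(4))
E
```

```text
time: 3.87
ee_pos: [0.4045, -0.1141, 0.2892]
orientation: [[-0.818, 0.575, 0.001], [0.575, 0.818, -0.0], [-0.001, -0.0, -1.0]]
force: [-0.3, -0.4, 0.6]
finger_gap: 0.0854
finger_force: 0.0
time: 4.7
ee_pos: [0.519, 0.0491, 0.2886]
orientation: [[-0.819, 0.573, -0.001], [0.573, 0.819, -0.0], [0.0, -0.0, -1.0]]
force: [0.5, -0.2, 1.2]
finger_gap: 0.0854
finger_force: 0.0
t 4.7 pos [0.519  0.0491 0.2886] psi 145.01 tilt [-0.04 -0.01] gap 0.0854 F [ 0.5 -0.2  1.2]
 turn units rz 0.0 | then shift units x,y,z [-2.49  3.98  1.54] q6 -62.9
cam [0.453 0.093 0.432]
cap [443.7 305.6]
s1 [363.2 283.6]
s3 [285.5 339.8]
y [343, 265, 44, 40, 1393] [364.3 284.3] [0.6325 0.0316]
y [303, 295, 43, 29, 406] [322.9 304.8] [ 0.6266 -0.0248]
y [266, 323, 40, 36, 1154] [285.6 340.8] [ 0.6413 -0.0928]
r [406, 266, 56, 49, 1541] [432.6 288.6] [0.6107 0.0951]
```

View pics/w1.png

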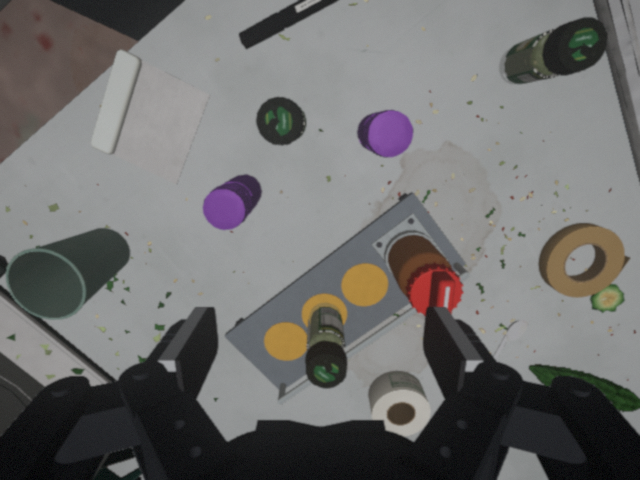

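The wrist view confirms the layout: s1 at (364,284), s3 at (286,341), cap at (435,288), lid of the near jar at (281,121), left jar at (580,45), purples at (228,205) and (388,133). Next I measure the white line.

Run:
```python
from h import *
for n,f,x0,x1,y0,y1 in(("wrist","w1",412,465,262,318),("top","top0",296,320,184,208)):
    im=cv2.imread(f"pics/{f}.png");h,s,v=cv2.split(cv2.cvtColor(im,cv2.COLOR_BGR2HSV))
    g=im[...,1].astype(float);m=np.zeros(g.shape,bool);m[y0:y1,x0:x1]=True
    red=cv2.morphologyEx((((h<8)|(h>172))&(s>120)).astype(np.uint8),cv2.MORPH_CLOSE,np.ones((13,13)))>0
    er=cv2.erode(red.astype(np.uint8),np.ones((3,3)))>0
    w=m&er&(g>120);ys,xs=np.nonzero(w);print(n,w.sum(),xs.mean(),ys.mean())
    P=np.array([ray(n,(a,b),.169) for a,b in zip(xs,ys)]);c=P.mean(0)
    U,S,V=np.linalg.svd(P-c);d=V[0]*np.sign(V[0][1]);print(c.round(4),"wing angle",np.degrees(np.arctan2(-d[0],d[1])).round(1),S)
go(.6272,.0951,.22,145)
```

```text
wrist 77 446.42857142857144 295.93506493506493
[0.6206 0.1011] wing angle 54.7 [0.04325583 0.00831921]
top 33 306.42424242424244 192.72727272727272
[0.629  0.0973] wing angle 54.3 [0.05618717 0.00780617]
t 4.75 pos [0.5187 0.0484 0.2887] psi 144.94 tilt [-0.03 -0.02] gap 0.0853 F [ 0.   0.4 -0.3]
 turn units rz -0.01 | then shift units x,y,z [-2.48  4.02  2.75] q6 -62.9
```

```bash
python3 -m handwheel '[[-0.6,1,0.4,0,0,0,0],[-0.6,1,0.4,0,0,0,0],[-0.6,1,0.4,0,0,0,0],[-0.7,1,0.5,0,0,0,0],[0,0,1,0,0,0,0],[0,0,1,0,0,0,0],[0,0,1,0,0,0,0],[0,0,0.8,0,0,0,0],[0,0,0,0,0,0,0]]'
python3 -c "
from h import *
go(.6272,.0951,.15,144.5)"
```

```text
time: 5.5
ee_pos: [0.6238, 0.0931, 0.1459]
orientation: [[-0.817, 0.576, -0.01], [0.576, 0.817, 0.0], [0.008, -0.005, -1.0]]
force: [-0.6, 0.7, -0.5]
finger_gap: 0.0855
finger_force: 0.0
t 5.5 pos [0.6238 0.0931 0.1459] psi 144.81 tilt [-0.55  0.01] gap 0.0855 F [-0.6  0.7 -0.5]
 turn units rz 0.05 | then shift units x,y,z [-0.06  0.14 -0.16] q6 -57.3
```

```bash
python3 -m handwheel '[[-0.05,0.15,-0.15,0,0,0,0.5],[0,0,0,0,0,0,1],[0,0,0,0,0,0,1],[0,0,0,0,0,0,1],[0,0,0,0,0,0,1],[0,0,0,0,0,0,1],[0,0,0,0,0,0,1],[0,0,0,0,0,0,1]]' 50
python3 -c "
from h import *
go(.6272,.0951,.15,94.1)"
```

```text
time: 6.17
ee_pos: [0.6307, 0.096, 0.1562]
orientation: [[-0.818, 0.575, 0.0], [0.575, 0.818, -0.001], [-0.001, -0.001, -1.0]]
force: [-3.1, -2.4, 6.1]
finger_gap: 0.0126
finger_force: 49.9
t 6.17 pos [0.6307 0.096  0.1562] psi 144.9 tilt [ 0.02 -0.06] gap 0.0126 F [-3.1 -2.4  6.1]
 turn units rz 8.87 | then shift units x,y,z [-0.03 -0.14  0.25] q6 -57.0
```

```bash
python3 -m handwheel '[[0,0,0,0,0,0,0.6],[0,0,0,0,0,0,0.6],[0,-0.12,0.26,0,0,0,0.6],[0,0,0,0,0,0,0.6],[0,0,0,0,0,0,1],[0,0,0,0,0,0,1],[0,0,0,0,0,0,1],[0,0,0,0,0,0,1],[0,0,0,0,0,0,1]]' 50
python3 -m handwheel '[[0,0,0,0,0,1,1],[0,0,0,0,0,1,1],[0,0,0,0,0,1,1],[0,0,0,0,0,1,1],[0,0,0,0,0,1,1],[0,0,0,0,0,1,1],[0,0,0,0,0,1,1],[0,0,0,0,0,1,1],[0,0,0,0,0,1,1],[0,0,0,0,0,0,1]]'
python3 -c "
from h import *
go(.6272,.0951,.15,94.1);print(sense()['ft_torque'])"
```

```text
time: 6.92
ee_pos: [0.6297, 0.096, 0.1481]
orientation: [[-0.818, 0.575, 0.002], [0.575, 0.818, 0.003], [-0.0, 0.004, -1.0]]
force: [5.4, 6.5, -5.5]
finger_gap: 0.0128
finger_force: 51.8
time: 7.75
ee_pos: [0.6289, 0.0958, 0.1481]
orientation: [[-0.055, 0.998, 0.0], [0.998, 0.055, 0.003], [0.003, 0.0, -1.0]]
force: [3.5, 5.3, -2.1]
finger_gap: 0.0128
finger_force: 52.3
t 7.75 pos [0.6289 0.0958 0.1481] psi 93.17 tilt [0.01 0.15] gap 0.0128 F [ 3.5  5.3 -2.1]
 turn units rz -0.16 | then shift units x,y,z [-0.02 -0.07 -0.08] q6 -5.5
[ 0.82475145 -0.14328508  0.29959266]
```

```bash
python3 -m handwheel '[[0,0,0,0,0,0.4,1],[0,0,0,0,0,0.4,1],[0,0,0,0,0,0,1]]'
python3 -c "
from h import *
go(.6272,.0951,.15,94.1);print(sense()['ft_torque'])"
```

```text
time: 8.0
ee_pos: [0.6289, 0.0959, 0.1482]
orientation: [[0.019, 1.0, 0.0], [1.0, -0.019, 0.002], [0.002, 0.0, -1.0]]
force: [1.8, 3.8, -2.7]
finger_gap: 0.0129
finger_force: 68.3
t 8.0 pos [0.6289 0.0959 0.1482] psi 88.91 tilt [0.02 0.11] gap 0.0129 F [ 1.8  3.8 -2.7]
 turn units rz -0.91 | then shift units x,y,z [-0.03 -0.07 -0.07] q6 -1.2
[ 0.87049782 -0.18572385  1.6406152 ]
```

```bash
python3 -m handwheel '[[0,0,0,0,0,0,0],[0,0,0,0,0,0,0],[0,0,0,0,0,0,0],[0,0,0,0,0,0,0],[0,0,-1,0,0,0,0],[0,0,-1,0,0,0,0],[0,0,-1,0,0,-0.4,0],[0,0,0,0,0,-0.5,0]]'
python3 -m handwheel '[[0,-1,0,0,0,0,0],[0,-1,0,0,0,0,0],[0,-1,0,0,0,0,0],[0,-1,0,0,0,0,0],[0,-1,0,0,0,0,0],[0,-1,0,0,0,0,0],[0,-1,0,0,0,0,0],[0,0,0,0,0,0,0],[0,0,0,0,0,0,0]]'
python3 - <<'E'
from h import *
for n in("top","wrist"):
    im=camera(n);cv2.imwrite(f"pics/{n}2.png",im[...,::-1])
    print(n,[(np.round(np.array(b["xy"])*[640,480]).tolist(),round(b["score"],2)) for b in boxes_of(n,"jar_a")])
print(pix("wrist",(.431,.066,.105)),pix("wrist",(.629,.096,.169)))
go(.431,.066,.072,94.1)
a=cv2.imread("pics/top2.png")[150:320,190:420];b=cv2.imread("pics/wrist2.png")
cv2.imwrite("pics/c2.png",np.hstack([cv2.resize(a,(400,296)),cv2.resize(b,(395,296))]))
E
```

```text
time: 8.67
ee_pos: [0.632, 0.0939, 0.2305]
orientation: [[-0.069, 0.998, 0.011], [0.998, 0.069, -0.0], [-0.001, 0.01, -1.0]]
force: [0.5, -0.7, 0.6]
finger_gap: 0.0856
finger_force: 0.0
time: 9.42
ee_pos: [0.4539, 0.0822, 0.2238]
orientation: [[-0.067, 0.998, 0.001], [0.998, 0.067, -0.0], [-0.0, 0.001, -1.0]]
force: [-0.4, 0.5, 0.5]
finger_gap: 0.0858
finger_force: 0.0
top [([219.0, 244.0], 0.59), ([361.0, 268.0], 0.56), ([322.0, 286.0], 0.49)]
wrist [([378.0, 156.0], 0.92), ([292.0, 239.0], 0.84), ([321.0, 329.0], 0.77), ([520.0, 246.0], 0.48)]
[288.89427778 249.81715985] [615.28402896 259.86085753]
t 9.62 pos [0.4553 0.0821 0.2239] psi 93.88 tilt [ 0.04 -0.  ] gap 0.0855 F [0.7 0.7 0.3]
 turn units rz -0.04 | then shift units x,y,z [-0.57 -1.02  6.07] q6 -8.7
```

View pics/c2.png

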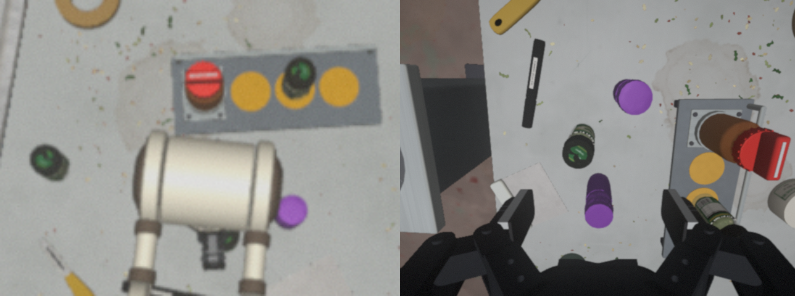

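The wing now lies along the shelf (left panel, (205,78)). In the wrist panel the near jar's lid is at full-picture (288,247), and my estimate projects to (289,250), so the choice and position hold.

```bash
python3 -m handwheel '[[-0.57,-1,0,0,0,0,0],[0,0,0,0,0,0,0],[0,0,0.8,0,0,0,0],[0,0,0.8,0,0,0,0],[0,0,0.8,0,0,0,0],[0,0,0.8,0,0,0,0],[0,0,0.8,0,0,0,0],[0,0,0.8,0,0,0,0],[0,0,0.8,0,0,0,0],[0,0,0.4,0,0,0,0]]'
python3 -m handwheel '[[0,0,0,0,0,0,0],[0,0,0,0,0,0,0]]'
python3 -c "
from h import *
go(.431,.066,.072,94.1)"
```

```text
time: 10.45
ee_pos: [0.4296, 0.0665, 0.0713]
orientation: [[-0.068, 0.998, -0.003], [0.998, 0.068, 0.001], [0.001, -0.003, -1.0]]
force: [-0.2, -0.6, -0.2]
finger_gap: 0.0852
finger_force: 0.0
time: 10.62
ee_pos: [0.4308, 0.0664, 0.0737]
orientation: [[-0.068, 0.998, -0.0], [0.998, 0.068, 0.0], [0.0, -0.0, -1.0]]
force: [-0.2, 0.2, 0.8]
finger_gap: 0.0856
finger_force: 0.0
t 10.62 pos [0.4308 0.0664 0.0737] psi 93.89 tilt [-0.02  0.01] gap 0.0856 F [-0.2  0.2  0.8]
 turn units rz -0.04 | then shift units x,y,z [-0.01  0.01  0.07] q6 -11.1
```

Close, lift gently, and read where the jar is.

```bash
python3 -m handwheel '[[0,0,0,0,0,0,0.3],[0,0,0,0,0,0,0.4],[0,0,0,0,0,0,0.5],[0,0,0,0,0,0,1],[0,0,0,0,0,0,1],[0,0,0,0,0,0,1],[0,0,0,0,0,0,1],[0,0,0,0,0,0,1]]' 30
python3 -m handwheel '[[0,0,-0.5,0,0,0,1],[0,0,-0.8,0,0,0,1],[0,0,-1,0,0,0,1],[0,0,-0.8,0,0,0,1],[0,0,-0.5,0,0,0,1],[0,0,0,0,0,0,1],[0,0,0,0,0,0,1]]'
python3 -c "
from h import *
go(.633,.0315,.16,94.1)"
```

```text
time: 11.28
ee_pos: [0.4311, 0.0662, 0.0745]
orientation: [[-0.068, 0.998, 0.002], [0.998, 0.068, -0.0], [-0.0, 0.002, -1.0]]
force: [-1.1, 0.9, 6.1]
finger_gap: 0.0401
finger_force: 30.2
time: 11.87
ee_pos: [0.4305, 0.0663, 0.1635]
orientation: [[-0.068, 0.998, 0.001], [0.998, 0.068, -0.0], [-0.0, 0.001, -1.0]]
force: [-0.5, -0.0, -1.8]
finger_gap: 0.0397
finger_force: 30.9
t 11.87 pos [0.4305 0.0663 0.1635] psi 93.89 tilt [ 0.05 -0.  ] gap 0.0397 F [-0.5 -0.  -1.8]
 turn units rz -0.04 | then shift units x,y,z [-1.97  7.98  0.14] q6 -11.1
```

```bash
python3 -m handwheel '[[-0.15,0.4,0,0,0,0,1],[-0.3,0.8,0,0,0,0,1],[-0.3,0.9,0,0,0,0,1],[-0.3,1,0,0,0,0,1],[-0.3,1,0,0,0,0,1],[-0.2,1,0,0,0,0,1],[-0.2,1,0,0,0,0,1],[-0.2,0.9,0,0,0,0,1],[0,0.6,0,0,0,0,1],[0,0.4,0,0,0,0,1]]'
python3 -m handwheel '[[0,0,0,0,0,0,1],[0,0,0,0,0,0,1]]'
python3 - <<'E'
from h import *
go(.633,.0315,.1165,94.1)
for n in("scene","wrist"):
    cv2.imwrite(f"pics/{n}3.png",camera(n)[...,::-1])
a=cv2.imread("pics/scene3.png")[130:330,210:430];b=cv2.imread("pics/wrist3.png")
cv2.imwrite("pics/c3.png",np.hstack([cv2.resize(a,(400,364)),cv2.resize(b,(395,364))]))
E
```

```text
time: 12.7
ee_pos: [0.6334, 0.0311, 0.1607]
orientation: [[-0.067, 0.998, -0.003], [0.998, 0.067, 0.001], [0.001, -0.003, -1.0]]
force: [0.0, 0.4, -1.0]
finger_gap: 0.0397
finger_force: 30.9
time: 12.87
ee_pos: [0.6321, 0.0314, 0.1613]
orientation: [[-0.068, 0.998, -0.004], [0.998, 0.068, 0.0], [0.001, -0.004, -1.0]]
force: [-0.6, -1.1, -1.1]
finger_gap: 0.0397
finger_force: 30.9
t 12.87 pos [0.6321 0.0314 0.1613] psi 93.9 tilt [-0.22  0.03] gap 0.0397 F [-0.6 -1.1 -1.1]
 turn units rz -0.03 | then shift units x,y,z [0.   0.04 1.79] q6 -12.0
```

View pics/c3.png

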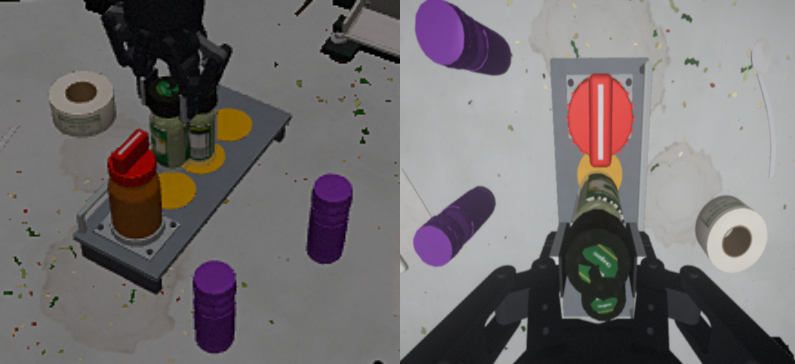

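The jar hangs upright over the left circle, with the cap closed at the front (wrist panel, (600,120)) and jar_mid untouched. Lowering.

```bash
python3 -m handwheel '[[0,0,0.4,0,0,0,1],[0,0,0.6,0,0,0,1],[0,0,0.4,0,0,0,1],[0,0,0.25,0,0,0,1],[0,0,0.1,0,0,0,1],[0,0,0,0,0,0,1],[0,0,0,0,0,0,1]]'
python3 -c "
from h import *
go(.633,.0315,.1145,94.1)"
```

```text
time: 13.55
ee_pos: [0.6334, 0.0312, 0.1202]
orientation: [[-0.068, 0.998, 0.001], [0.998, 0.068, -0.0], [-0.0, 0.001, -1.0]]
force: [-0.4, -0.4, -2.1]
finger_gap: 0.0398
finger_force: 30.9
t 13.55 pos [0.6334 0.0312 0.1202] psi 93.9 tilt [ 0.03 -0.01] gap 0.0398 F [-0.4 -0.4 -2.1]
 turn units rz -0.04 | then shift units x,y,z [ 0.01 -0.02  0.23] q6 -12.0
```

```bash
python3 -m handwheel '[[0,0,0.1,0,0,0,1],[0,0,0.08,0,0,0,1],[0,0,0.05,0,0,0,1],[0,0,0,0,0,0,1],[0,0,0,0,0,0,1]]'
python3 -c "
from h import *
go(.633,.0315,.1145,94.1)"
```

```text
time: 13.97
ee_pos: [0.6336, 0.0312, 0.1146]
orientation: [[-0.068, 0.998, 0.001], [0.998, 0.068, -0.0], [-0.0, 0.001, -1.0]]
force: [-1.2, 0.1, 1.5]
finger_gap: 0.0396
finger_force: 31.2
t 13.97 pos [0.6336 0.0312 0.1146] psi 93.9 tilt [ 0.05 -0.01] gap 0.0396 F [-1.2  0.1  1.5]
 turn units rz -0.04 | then shift units x,y,z [ 0.01 -0.02  0.  ] q6 -12.0
```

```bash
python3 -m handwheel '[[0,0,0,0,0,0,0.5],[0,0,0,0,0,0,0.4],[0,0,0,0,0,0,0.2],[0,0,0,0,0,0,0],[0,0,0,0,0,0,0],[0,0,-0.4,0,0,0,0],[0,0,-1,0,0,0,0],[0,0,-1,0,0,0,0],[0,0,-1,0,0,0,0],[0,0,-1,0,0,0,0]]'
python3 -m handwheel '[[0,0,-1,0,0,0,0],[0,0,-0.6,0,0,0,0],[0,0,0,0,0,0,0]]'
python3 - <<'E'
from h import *
cv2.imwrite("pics/scene4.png",camera("scene")[...,::-1])
go(.5257,.303,.2,94.1)
E
```

```text
time: 14.8
ee_pos: [0.6332, 0.0313, 0.2261]
orientation: [[-0.068, 0.998, 0.001], [0.998, 0.068, -0.0], [-0.0, 0.001, -1.0]]
force: [0.0, -0.7, -0.2]
finger_gap: 0.0859
finger_force: 0.0
time: 15.05
ee_pos: [0.6354, 0.031, 0.27]
orientation: [[-0.068, 0.998, 0.009], [0.998, 0.068, -0.001], [-0.002, 0.009, -1.0]]
force: [0.1, 0.6, 0.5]
finger_gap: 0.0853
finger_force: 0.0
t 15.1 pos [0.6344 0.0311 0.267 ] psi 93.9 tilt [ 0.3  -0.04] gap 0.0851 F [ 0.9  0.4 -0.6]
 turn units rz -0.04 | then shift units x,y,z [11.16 -3.56  2.68] q6 -12.0
```

```bash
python3 -m handwheel '[[1,-0.3,0,0,0,0,0],[1,-0.3,0,0,0,0,0],[1,-0.3,0,0,0,0,0],[1,-0.3,0,0,0,0,0],[1,-0.3,0,0,0,0,0],[1,-0.4,0,0,0,0,0],[1,-0.4,0,0,0,0,0],[1,-0.4,0.2,0,0,0,0],[1,-0.4,0.6,0,0,0,0],[1,-0.4,0.8,0,0,0,0]]'
python3 -m handwheel '[[1,0,1,0,0,0,0],[0.16,0,0,0,0,0,0],[0,0,0,0,0,0,0]]'
python3 - <<'E'
from h import *
go(.5257,.303,.0745,94.1)
im=camera("wrist");cv2.imwrite("pics/w5.png",im[...,::-1])
im=camera("top");cv2.imwrite("pics/top5.png",im[...,::-1])
print([(np.round(np.array(b["xy"])*[640,480]).tolist(),round(b["score"],2)) for b in boxes_of("wrist","jar_a")],pix("wrist",(.5257,.303,.105)),pix("wrist",(.5257,.303,.05)))
a=cv2.imread("pics/top5.png")[150:320,190:420];b=cv2.imread("pics/w5.png")
cv2.imwrite("pics/c5.png",np.hstack([cv2.resize(a,(400,296)),cv2.resize(b,(395,296))]))
E
```

```text
time: 15.93
ee_pos: [0.5284, 0.2759, 0.2236]
orientation: [[-0.068, 0.998, 0.001], [0.998, 0.068, 0.0], [0.0, 0.001, -1.0]]
force: [0.9, 0.1, 0.3]
finger_gap: 0.0851
finger_force: 0.0
time: 16.18
ee_pos: [0.5245, 0.3042, 0.1956]
orientation: [[-0.07, 0.997, -0.006], [0.998, 0.07, -0.002], [-0.002, -0.006, -1.0]]
force: [0.4, -0.6, 0.7]
finger_gap: 0.0856
finger_force: 0.0
t 16.18 pos [0.5245 0.3042 0.1956] psi 94.04 tilt [-0.35 -0.12] gap 0.0856 F [ 0.4 -0.6  0.7]
 turn units rz -0.01 | then shift units x,y,z [-0.05  0.04  4.85] q6 14.7
[([322.0, 233.0], 0.74), ([280.0, 383.0], 0.7), ([401.0, 397.0], 0.67)] [318.52856997 241.48549915] [318.74930567 221.23527281]
```

View pics/c5.png

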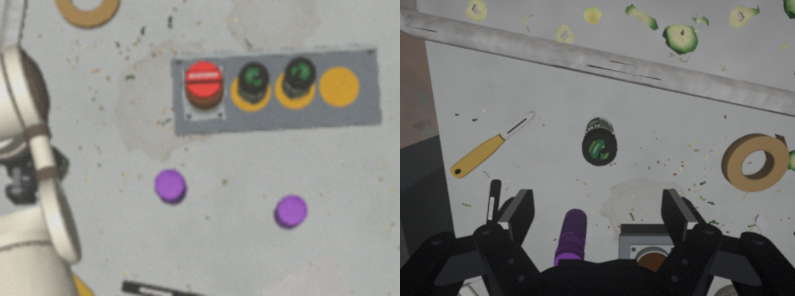

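The first jar stands in the left circle (left panel, lid (253,82)) in line with jar_mid. The wrist panel shows the left jar's lid at about (325,243), predicted (319,241), so I shift about 2 mm in +y of the tool.

```bash
python3 -m handwheel '[[-0.05,0.12,0.6,0,0,0,0],[0,0,0.8,0,0,0,0],[0,0,0.8,0,0,0,0],[0,0,0.8,0,0,0,0],[0,0,0.8,0,0,0,0],[0,0,0.7,0,0,0,0],[0,0,0.3,0,0,0,0],[0,0,0,0,0,0,0],[0,0,0,0,0,0,0]]'
python3 -m handwheel '[[0,0,0,0,0,0,0.3],[0,0,0,0,0,0,0.4],[0,0,0,0,0,0,0.5],[0,0,0,0,0,0,1],[0,0,0,0,0,0,1],[0,0,0,0,0,0,1],[0,0,0,0,0,0,1],[0,0,0,0,0,0,1],[0,0,0,0,0,0,1]]' 30
python3 -c "
from h import *
go(.6415,-.0925,.265,94.1)"
```

```text
time: 17.08
ee_pos: [0.531, 0.3022, 0.0802]
orientation: [[-0.067, 0.998, 0.001], [0.998, 0.067, 0.0], [0.0, 0.001, -1.0]]
force: [0.3, -0.9, -0.3]
finger_gap: 0.0855
finger_force: 0.0
time: 17.83
ee_pos: [0.5303, 0.303, 0.0801]
orientation: [[-0.068, 0.998, 0.001], [0.998, 0.068, 0.0], [0.0, 0.001, -1.0]]
force: [-2.0, -0.7, 6.1]
finger_gap: 0.0398
finger_force: 29.7
t 17.83 pos [0.5303 0.303  0.0801] psi 93.91 tilt [0.04 0.02] gap 0.0398 F [-2.  -0.7  6.1]
 turn units rz -0.03 | then shift units x,y,z [-16.1   3.3  -7.4] q6 14.5
```

```bash
python3 -m handwheel '[[0,0,-0.5,0,0,0,1],[0,0,-0.8,0,0,0,1],[0,0,-1,0,0,0,1],[0,0,-1,0,0,0,1],[0,0,-1,0,0,0,1],[0,0,-1,0,0,0,1],[0,0,-1,0,0,0,1],[-0.4,0,-0.7,0,0,0,1],[-0.7,0,-0.4,0,0,0,1],[-1,0,0,0,0,0,1]]'
python3 -m handwheel '[[-1,0,0,0,0,0,1],[-1,0,0,0,0,0,1],[-1,0,0,0,0,0,1],[-1,0,0,0,0,0,1],[-1,0,0,0,0,0,1],[-1,0,0,0,0,0,1],[-1,0,0,0,0,0,1],[-1,0,0,0,0,0,1],[-1,0,0,0,0,0,1],[-1,0,0,0,0,0,1]]'
python3 -m handwheel '[[-1,0,0,0,0,0,1],[-1,0.3,0,0,0,0,1],[-1,0.6,0,0,0,0,1],[-0.6,0.9,0,0,0,0,1],[-0.3,0.9,0,0,0,0,1],[0,0.6,0,0,0,0,1],[0,0,0,0,0,0,1],[0,0,0,0,0,0,1]]'
python3 -c "
from h import *
go(.6415,-.0925,.122,94.1)"
```

```text
time: 18.67
ee_pos: [0.5347, 0.2513, 0.2681]
orientation: [[-0.07, 0.998, 0.006], [0.998, 0.07, 0.002], [0.002, 0.006, -1.0]]
force: [0.0, -0.1, -1.2]
finger_gap: 0.0398
finger_force: 30.8
time: 19.5
ee_pos: [0.5503, -0.0004, 0.2644]
orientation: [[-0.068, 0.998, 0.0], [0.998, 0.068, -0.0], [-0.0, 0.0, -1.0]]
force: [1.3, -0.6, -2.3]
finger_gap: 0.0396
finger_force: 30.8
time: 20.17
ee_pos: [0.6393, -0.0907, 0.2637]
orientation: [[-0.068, 0.998, -0.001], [0.998, 0.068, 0.0], [0.0, -0.001, -1.0]]
force: [0.0, 0.1, -2.6]
finger_gap: 0.0396
finger_force: 30.9
t 20.17 pos [ 0.6393 -0.0907  0.2637] psi 93.92 tilt [-0.07  0.01] gap 0.0396 F [ 0.   0.1 -2.6]
 turn units rz -0.03 | then shift units x,y,z [-0.08  0.08  5.67] q6 -22.7
```

```bash
python3 -m handwheel '[[-0.08,0.08,0.5,0,0,0,1],[0,0,0.8,0,0,0,1],[0,0,0.9,0,0,0,1],[0,0,0.9,0,0,0,1],[0,0,0.9,0,0,0,1],[0,0,0.7,0,0,0,1],[0,0,0.5,0,0,0,1],[0,0,0.2,0,0,0,1],[0,0,0,0,0,0,1],[0,0,0,0,0,0,1]]'
python3 - <<'E'
from h import *
go(.6415,-.0925,.120,94.1)
for n in("scene","wrist"):
    cv2.imwrite(f"pics/{n}6.png",camera(n)[...,::-1])
a=cv2.imread("pics/scene6.png")[130:330,210:430];b=cv2.imread("pics/wrist6.png")
cv2.imwrite("pics/c6.png",np.hstack([cv2.resize(a,(400,364)),cv2.resize(b,(395,364))]))
E
```

```text
time: 21.0
ee_pos: [0.6419, -0.0928, 0.1299]
orientation: [[-0.068, 0.998, 0.001], [0.998, 0.068, -0.0], [-0.0, 0.001, -1.0]]
force: [-0.6, -0.4, -1.1]
finger_gap: 0.0397
finger_force: 31.0
t 21.0 pos [ 0.6419 -0.0928  0.1299] psi 93.9 tilt [ 0.06 -0.02] gap 0.0397 F [-0.6 -0.4 -1.1]
 turn units rz -0.04 | then shift units x,y,z [ 0.01 -0.02  0.4 ] q6 -22.8
```

View pics/c6.png

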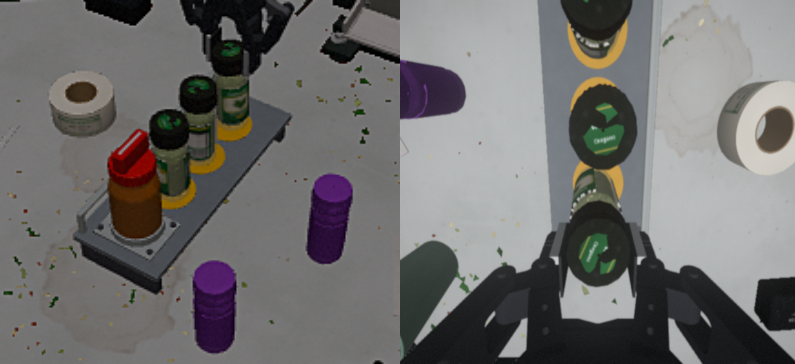

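The second jar hangs upright just above the right circle (left panel, (232,130)), with all three in line. Setting it down.

```bash
python3 -m handwheel '[[0,0,0.15,0,0,0,1],[0,0,0.12,0,0,0,1],[0,0,0.08,0,0,0,1],[0,0,0.05,0,0,0,1],[0,0,0,0,0,0,1],[0,0,0,0,0,0,1]]'
python3 -c "
from h import *
go(.6415,-.0925,.1201,94.1)"
```

```text
time: 21.6
ee_pos: [0.6419, -0.0929, 0.1202]
orientation: [[-0.068, 0.998, 0.001], [0.998, 0.068, -0.001], [-0.001, 0.0, -1.0]]
force: [-2.8, -0.4, 5.7]
finger_gap: 0.0398
finger_force: 32.0
t 21.6 pos [ 0.6419 -0.0929  0.1202] psi 93.9 tilt [ 0.03 -0.03] gap 0.0398 F [-2.8 -0.4  5.7]
 turn units rz -0.03 | then shift units x,y,z [ 0.02 -0.02  0.  ] q6 -22.8
```

```bash
python3 -m handwheel '[[0,0,0,0,0,0,0.5],[0,0,0,0,0,0,0.4],[0,0,0,0,0,0,0.2],[0,0,0,0,0,0,0],[0,0,0,0,0,0,0],[0,0,-0.4,0,0,0,0],[0,0,-1,0,0,0,0],[0,0,-1,0,0,0,0],[0,0,-1,0,0,0,0],[0,0,-1,0,0,0,0]]'
python3 -m handwheel '[[0,0,-1,0,0,0,0],[0,-1,0,0,0,0,0],[0,-1,0,0,0,0,0],[0,-1,0,0,0,0,0],[0,-1,0,0,0,0,0],[0,-1,0,0,0,0,0],[0,-1,0,0,0,0,0],[0,-1,0,0,0,0,0],[0,0,0,0,0,0,0],[0,0,0,0,0,0,0]]'
python3 - <<'E'
from h import *
go()
for n in("scene","top"):
    cv2.imwrite(f"pics/{n}7.png",camera(n)[...,::-1])
a=cv2.imread("pics/scene7.png")[130:330,210:430];b=cv2.imread("pics/top7.png")[150:320,190:420]
cv2.imwrite("pics/c7.png",np.hstack([cv2.resize(a,(400,364)),cv2.resize(b,(395,292+0)).copy() if 0 else cv2.resize(b,(395,364))]))
E
```

```text
time: 22.43
ee_pos: [0.6417, -0.0927, 0.2311]
orientation: [[-0.068, 0.998, 0.001], [0.998, 0.068, -0.0], [-0.0, 0.001, -1.0]]
force: [0.7, 0.0, 0.3]
finger_gap: 0.0855
finger_force: 0.0
time: 23.27
ee_pos: [0.4668, -0.1047, 0.255]
orientation: [[-0.067, 0.998, 0.002], [0.998, 0.067, -0.001], [-0.001, 0.002, -1.0]]
force: [-0.2, 0.5, 0.0]
finger_gap: 0.0854
finger_force: 0.0
t 23.27 pos [ 0.4668 -0.1047  0.255 ] psi 93.84 tilt [ 0.1  -0.04] gap 0.0854 F [-0.2  0.5  0. ]
 turn units rz -0.0 | then shift units x,y,z [ 0.  0. -0.] q6 -31.0
```

View pics/c7.png

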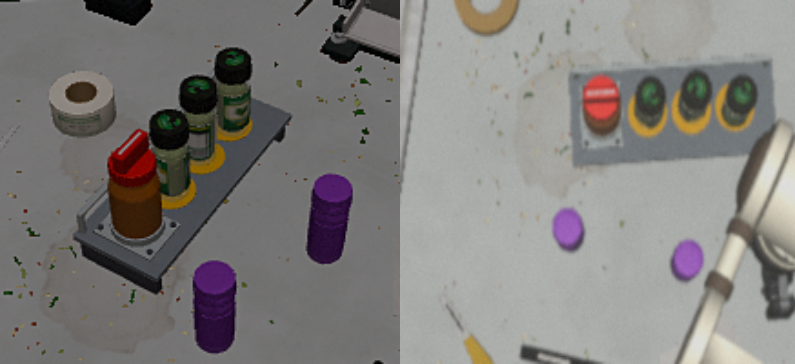

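Run:
```python
from h import *
im=cv2.imread("pics/top7.png");h,s,v=cv2.split(cv2.cvtColor(im,cv2.COLOR_BGR2HSV))
g=cv2.resize(im[178:222,318:402],None,fx=4,fy=4,interpolation=cv2.INTER_CUBIC)
gr=cv2.GaussianBlur(g,(0,0),3).max(2)
c=cv2.HoughCircles(255-gr,cv2.HOUGH_GRADIENT,1.5,60,param1=60,param2=12,minRadius=28,maxRadius=42)
for a in sorted(c[0].tolist())[:5]:
    uv=(a[0]/4+318,a[1]/4+178);print(np.round(a,1),ray("top",uv,.145).round(4))
for n,X in dict(s1=(.6336,.0335),s3=(.6422,-.0901)).items(): print(n,X)
```

```text
[ 3.8 77.2 32. ] [0.6239 0.0694]
[71.2 66.8 36. ] [0.6306 0.0313]
[173.2  81.8  37.6] [ 0.623  -0.0265]
[234.8  21.8  30.5] [ 0.6582 -0.0611]
[282.8  63.8  37.8] [ 0.6344 -0.0884]
s1 (0.6336, 0.0335)
s3 (0.6422, -0.0901)
```

Run:
```python
from h import *
w=camera("wrist");cv2.imwrite("pics/w8.png",w[...,::-1]);w=cv2.imread("pics/w8.png")
P=[pix("wrist",X) for X in((.633,.0315,.04),(.6415,-.0925,.04),(.633,.0315,.145),(.6415,-.0925,.145))];print(np.round(P,1).tolist())
P=np.array(P);x0,y0=np.maximum(P.min(0)-45,0).astype(int);x1,y1=(P.max(0)+45).astype(int);print(x0,y0,x1,y1)
w=w[y0:y1,x0:x1]
t=cv2.imread("pics/top7.png")[175:225,315:405];s=cv2.imread("pics/scene7.png")[145:250,280:360]
f=lambda a:cv2.resize(a,(int(a.shape[1]*280/a.shape[0]),280),interpolation=cv2.INTER_CUBIC)
f1=np.hstack([f(w),f(s)])[:, :780];f2=f(t)
W=max(f1.shape[1],f2.shape[1]);o=np.zeros((560,W,3),np.uint8);o[:280,:f1.shape[1]]=f1;o[280:,:f2.shape[1]]=f2;print(o.shape)
cv2.imwrite("pics/c8.png",o[:, :800])
```

```text
[[511.7, 71.2], [491.4, 204.8], [596.2, 47.9], [556.1, 235.2]]
446 2 641 280
(560, 504, 3)
```

View pics/c8.png

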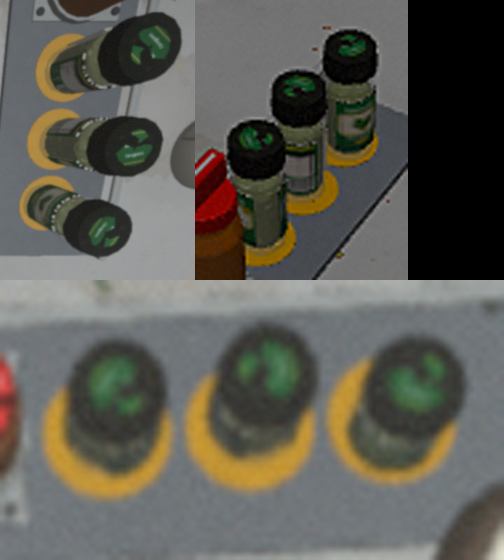

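All three jars stand upright with a yellow rim visible all round the two placed ones (bottom panel, bases at (115,440) and (392,430)), and the cap is closed. Handing in.

```bash
python3 -c "
from station import *
print(hand_in())"
```

```text
the job is handed in; nothing more can be done
None
```

The job is handed in at about 23 s: the red cap is screwed to its stop with its wing along the shelf, both spice jars stand upright in the left and right circles in a row with the middle one, and I did not touch the beaker or the purple look-alikes.

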